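# Clear broken porcelain off the prep plate

## Robot

A 6-joint arm with a two-finger parallel gripper is mounted at the origin on the work surface. World frame = base frame: x ahead of the robot, y to its left, z up, the work surface at z = 0. Lengths are in mm, angles in degrees, forces in N, time in s.
With the tool pointing down it reaches from about 325 to 850 mm from the base axis. Payload 4.4 kg.
Tool frame: the origin (TCP) lies midway between the tips of the shut fingers; the grasp point (between the pads) lies 19 mm behind it (bot.tcp_to_grasp is the distance from the TCP to the grasp point, in mm); z points along the fingers, y is the line along which they close (so a half turn about z gives the same grasp; the last joint's range is limited). The gripper opens to 94 mm and grips with 3 to 60 N. Pads are 16 mm wide; open, the fingers measure 119 mm over their backs; the gripper's body (75 mm by 177 mm) begins 78 mm behind the grasp point.
Start: joints at [-83.967, 11.837, 88.321, -0, 79.842, -8.623], TCP at [145.473, -556.295, 205.447] pointing down, gripper open.
Joint ranges: [-156.59, 156.59], [-49.26, 127.26], [12.9, 141.05], [-63.56, 243.56], [4.71, 150.69], [-161.64, 161.64]. Speed limits (degrees/s): [159.86, 159.86, 180, 180, 180, 180].

## Interface

Orientations are given as [roll, pitch, yaw] about the fixed x, y, z axes, in that order (R = Rz(yaw) Ry(pitch) Rx(roll)).
In Python, from plant import bot gives the robot as it stands. Calls block until the motion is done:
- bot.goto(position, orientation): joint-space move of the TCP to a pose.
- bot.line_to(position, velocity=150, rot=None, contact_N=None): straight line of the TCP; rot=None keeps the orientation; velocity is the mean speed in mm/s. With contact_N (N) it stops when the force on the tool has changed by that much, and returns True; else False.
- bot.move_joints(angles): joint-space move.
- bot.gripper_to(opening, effort=None): finger opening in mm; effort is the grip in N (None keeps the last); returns when the fingers have stopped.
- bot.hold(seconds).
- bot.inverse_kinematics(position, orientation): joint angles nearest the present ones, or None.
- bot.state(): the state.
- bot.camera(name): name is "scene" or "top" or "wrist"; returns the picture (384x512x3 uint8, blue, green, red); there is no depth.
- bot.camera_params(name): a dict with "K" (3x3 intrinsics, pixels), "position" and "attitude" of the camera in the world. Camera axes: x right, y up, looking along -z (the intrinsics and any distortion apply to the point x, -y, -z); pixel columns grow to the right and rows downward; lengths in mm; the calibration is good to about 2 mm. A picture is of the moment at which its call begins: read the wrist's pose just before it. camera_params takes no time and is no camera call; for the wrist camera it gives the pose at the moment of the call.
A pose or a line that the arm cannot do raises bot.IKError and nothing moves.
- bot.finish_job(): hands the job in; it is judged then, once.
Trained networks look in the newest picture that a camera, given by its name, has taken for a name from the list of things; names that differ only in an ending like _2 or _b are one class to them, and where a whole thing is asked for, a point or a joint stands for the part that bears it (a point fixed in the world has none). Each returns a list of dicts, best first, with "conf" (0 to 1); they miss things now and then, are a little off and sometimes report something else, mostly with a low value. They report only what shows in the picture. A call takes as long as a camera call. They do not tell look-alikes from the thing itself.
- bot.cut_out(thing, camera): "region" (384x512 bool, what is visible of it) and "bbox" ([left, top, width, height] in pixels, round what is visible of it).
The state is a dict: "time": time; "joint_positions": joint angles; "dq": joint speeds; "effort": joint torques, N m; "ee_pos": TCP position; "tcp_rot": TCP orientation; "contact_force": force on the tool from outside, world axes, zero at the start; "moment": the same for the moment, N m; "grip_width": finger opening in mm; "gripper_force": force on a finger pad.
Only numpy, scipy, OpenCV 4.12 (cv2) and the standard library are available. Lean on these libraries where they do the work, as an engineer would, in place of code of your own. Each camera call takes 0.05 s, during which the arm holds its last target. There are 200 camera calls.

## Task

A porcelain dish has broken on the raised steel plate. First rescue the two steel balance weights and stand them upright in the round dish; then take the scraper block and sweep all the porcelain chips off the open end of the plate into the rectangular waste tray, and finally stand the scraper upright on its rubber mat again and let go. The chips are sharp, so the gripper and arm must not touch them: move them only with the scraper; leave the bottle, pen jar, tip box and carton as they are.

Things in the scene. Friction and masses are not known exactly. Their poses are not given: they have to be found in the camera images.
- plate: Fixed raised steel plate, 170 (its x) by 240 mm (its y), flat top 45 mm above the bench. Origin on the bench under its centre. A lip 5 mm wide, 8 mm high runs along each long edge (x = +-85 mm), 160 mm clear between; both short ends (y = +-120 mm) are open and overhang the base by 20 mm. Waste tray at one short end, round dish at the other; which is which varies.
- tray: Fixed rectangular grey waste tray, 180 (its x) by 136 mm (its y), 30 mm high, walls and floor 4 mm, open on top. Origin at the centre of its underside, on the bench, 180 mm from the plate's origin along the plate's +y or -y, parallel to the plate; its near wall is under the plate's overhanging end, so what goes off that end falls in.
- dish: Fixed round grey dish for the weights, 120 mm outside and 26 mm high, wall 4 mm, inner floor 4 mm above the bench and about 108 mm across. Origin at the centre of its underside, 180 mm from the plate's origin along the plate's y axis, beyond the other short end from the tray.
- weight_big: Steel balance weight, a cylinder 26 mm in diameter and 36 mm high (50 mm with its knob), about 140 g, standing upright on the steel plate; a narrow neck and a 16 mm knob on top. Origin at the centre of its underside, z up its axis. Anywhere among six places on the plate, at least 50 mm centre to centre from the chips and the other weight.
- weight_small: Steel balance weight, a cylinder 20 mm in diameter and 32 mm high (46 mm with its knob), about 75 g, standing upright on the steel plate; a narrow neck and a 16 mm knob on top. Origin at the centre of its underside, z up its axis. Anywhere among six places on the plate, at least 50 mm centre to centre from the chips and the other weight.
- chip1: One of four flat fragments of white porcelain, five-sided, 36 mm across its corners, 6.5 mm thick, 12 g, lying on the steel plate. Origin at the centre of its underside; its yaw is arbitrary.
- chip2: One of four flat fragments of white porcelain, four-sided, 36 mm across its corners, 6.5 mm thick, 12 g, lying on the steel plate. Origin at the centre of its underside; its yaw is arbitrary.
- chip3: One of four flat fragments of white porcelain, three-sided, 33 mm across its corners, 6.5 mm thick, 12 g, lying on the steel plate. Origin at the centre of its underside; its yaw is arbitrary.
- chip4: One of four flat fragments of white porcelain, six-sided, 32 mm across its corners, 6.5 mm thick, 12 g, lying on the steel plate. Origin at the centre of its underside; its yaw is arbitrary.
- scraper: Loose scraper block standing on the mat, about 220 g: grey foot 30 (its x) by 100 mm (its y), 24 mm high, flat underside; on it a wooden grip 22 (x) by 80 mm (y), from 24 to 78 mm above the underside. Origin at the centre of the underside. Sweep along its x axis, a 100 mm face of the foot leading. Symmetric under a half turn.
- mat: Fixed black rubber mat, 90 mm (its x) by 130 mm (its y), 4 mm thick, on which the scraper stands. Origin at the centre of its underside, on the bench.
- bottle: Bystander: loose glass reagent bottle, 64 mm in diameter, 120 mm high. Origin at the centre of its underside.
- pen_jar: Bystander: loose clear jar of pens, 74 mm in diameter, 90 mm high (pens to 145 mm). Origin at the centre of its underside.
- tip_box: Bystander: loose pipette tip box, 122 x 87 x 45 mm. Origin at the centre of its underside.
- carton: Bystander: loose cardboard carton, 130 x 130 x 50 mm. Origin at the centre of its underside.
There are look-alikes about, which are no part of the job. What is shaped like the scraper but purple is not meant.

How it is judged:
By the outcome, as a careful person would: the job done as asked, in the order asked, and still so for the second after the job is handed in, with the robot touching nothing.
It also fails if it takes over 72 s, if anything falls off the work surface, if the arm or the gripper's body presses on something with over 40 N, if the wrist force passes 120 N, or if a joint passes its speed limit or range.

## Working session

There is one attempt and no reset: what is moved stays moved. The work goes in short steps, each a Python script; the robot and the scene stay as the last script left them, time stands still between calls to the robot, and variables do not carry over. Pictures are saved under pics/ and viewed, at most 10 in all, crops included, and the job is handed in when it is done.

```bash
mkdir -p pics; ls
python3 - <<'E'
from plant import bot
import cv2
for c in("top","scene"):
    im=bot.camera(c); cv2.imwrite(f"pics/{c}0.png",im); p=bot.camera_params(c); print(c,p)
    for t in ["plate","tray","dish","weight_big","weight_small","chip1","scraper","mat"]:
        print(t,[(round(d["conf"],2),d["bbox"]) for d in bot.cut_out(t,c)][:5])
print(bot.state()["time"])
E
```

```text
pics
top {'K': array([[383.91545031,   0.        , 252.38877386],
       [  0.        , 383.91545031, 189.63394071],
       [  0.        ,   0.        ,   1.        ]]), 'position': array([ 470.90789428,   72.17246678, 1180.04900689]), 'attitude': array([  5.61518923,   0.21247098, -89.70843933])}
plate [(0.83, [201.7, 190.8, 87.3, 70.5]), (0.42, [84.8, 172.6, 52.5, 52.5])]
tray [(0.62, [156.0, 181.6, 54.5, 65.6])]
dish [(0.98, [285.5, 212.4, 35.3, 41.4])]
weight_big [(0.52, [241.4, 206.4, 8.2, 6.6])]
weight_small [(0.62, [265.0, 208.9, 8.6, 6.0])]
chip1 [(0.65, [235.3, 231.7, 14.5, 8.6]), (0.64, [218.7, 231.7, 8.4, 4.2]), (0.61, [261.1, 236.1, 6.6, 13.5]), (0.47, [221.7, 200.5, 7.9, 10.5])]
scraper [(0.93, [361.8, 256.4, 39.0, 19.4]), (0.66, [368.9, 209.1, 38.7, 16.3]), (0.45, [239.4, 205.2, 11.1, 7.4]), (0.19, [235.0, 106.1, 32.2, 47.8])]
mat [(0.91, [357.9, 200.3, 44.8, 35.0])]
scene {'K': array([[488.92681324,   0.        , 249.38787956],
       [  0.        , 488.92681324, 195.95802376],
       [  0.        ,   0.        ,   1.        ]]), 'position': array([1128.45067812,  615.42934854, 1161.53804569]), 'attitude': array([ 34.62451476,  -0.87189396, 135.66915739])}
plate [(0.59, [233.5, 142.5, 100.8, 85.6])]
tray [(0.96, [279.8, 198.2, 82.1, 75.3]), (0.2, [176.3, 217.1, 54.2, 54.8])]
dish [(0.89, [230.5, 130.6, 32.7, 34.6])]
weight_big [(0.44, [267.1, 177.0, 6.7, 18.5]), (0.3, [273.2, 155.9, 10.1, 9.2])]
weight_small [(0.62, [250.5, 163.4, 10.8, 12.0])]
chip1 [(0.6, [286.1, 173.2, 12.6, 9.8]), (0.6, [275.1, 156.0, 8.7, 7.6]), (0.58, [302.8, 184.9, 8.3, 8.1])]
scraper [(0.87, [206.5, 74.5, 21.5, 36.0]), (0.63, [160.9, 109.7, 41.7, 27.8]), (0.59, [167.9, 90.3, 23.5, 38.1])]
mat [(0.94, [160.8, 110.0, 40.8, 25.3])]
0.9
```

Run:
```python
import cv2,numpy as np
a=cv2.imread("pics/top0.png")
cv2.imwrite("pics/t1.png",cv2.resize(a[90:300,140:420],(800,600),interpolation=cv2.INTER_CUBIC))
a=cv2.imread("pics/scene0.png");cv2.imwrite("pics/s1.png",cv2.resize(a[50:290,130:450],(800,600),interpolation=cv2.INTER_CUBIC))
```

```text
(no output)
```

View pics/t1.png

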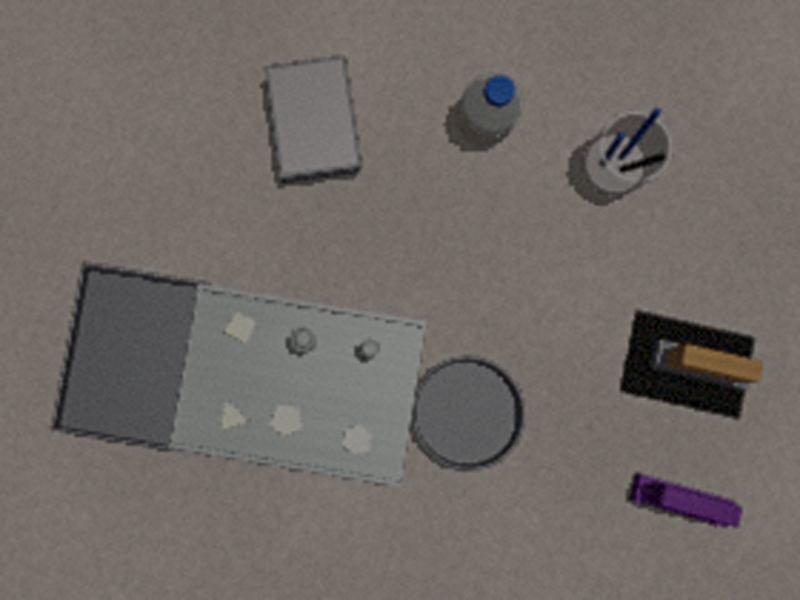

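View pics/s1.png

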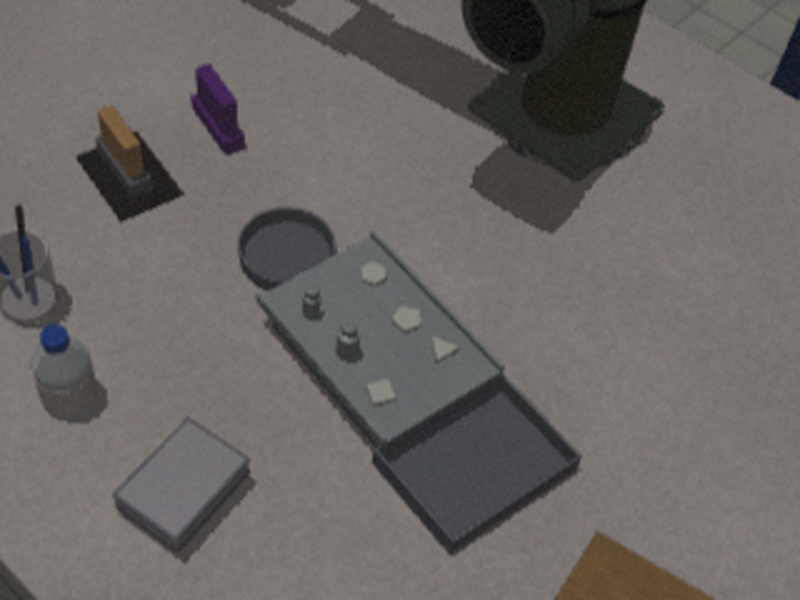

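The top crop shows the tray at the left (t1 125,360), the plate (300,385), the dish (467,412), the weights (300,341 big and 368,349 small), and four chips. There are two candidate scrapers: a wooden grip on a grey foot on the black mat (t1 710,362 = full 388,217), and a purple one off the mat (686,500 = full 380,265). The first is the one meant, because it is wood and grey, stands on the mat and is not purple. Both enlarged crops confirm this.

```bash
cat > h.py <<'E'
from plant import bot
import numpy as np, cv2
from scipy.spatial.transform import Rotation as R
def unproj(px,p,z):
    px=np.atleast_2d(px).astype(float)
    d=np.c_[px,np.ones(len(px))]@np.linalg.inv(p["K"]).T*[1,-1,-1]
    d=d@R.from_euler("xyz",p["attitude"],degrees=True).as_matrix().T
    o=np.array(p["position"]); return (o+d*((z-o[2])/d[:,2])[:,None])[:,:2]
def proj(P,p):
    P=np.atleast_2d(P).astype(float)
    c=(P-p["position"])@R.from_euler("xyz",p["attitude"],degrees=True).as_matrix()*[1,-1,-1]
    q=c@p["K"].T; return q[:,:2]/q[:,2:]
def seg(t,c,z,p):
    for d in bot.cut_out(t,c)[:5]:
        ys,xs=np.nonzero(d["region"]); r=d["region"].astype(np.uint8)
        m=cv2.minAreaRect(unproj(np.c_[xs,ys],p,z).astype(np.float32))
        print(t,round(d["conf"],2),"px",np.round([xs.mean(),ys.mean()],1),"mean",unproj([xs.mean(),ys.mean()],p,z)[0].round(1),"rect",np.round(m[0],1),np.round(m[1],1),round(m[2],1))
E
python3 - <<'E'
from h import *
bot.camera("top"); p=bot.camera_params("top")
for t,z in [("plate",49),("tray",28),("dish",24),("weight_big",35),("weight_small",35),("chip1",51),("scraper",60),("mat",4),("tip_box",45),("bottle",100),("pen_jar",80),("carton",50)]: seg(t,"top",z,p)
c=np.array([(200,284),(425,322),(402,482),(172,447)])/2.857+[140,90]
print(unproj(c,p,53))
c=np.array([(638,312),(753,337),(738,417),(622,392)])/2.857+[140,90]
print(unproj(c,p,4))
p=bot.camera_params("wrist"); print(p, bot.state()["tcp_rot"])
E
```

```text
plate 0.62 px [244.3 224.2] mean [480.  100.1] rect [480.6 101. ] [239.2 171.3] 80.9
tray 0.89 px [183.5 214. ] mean [509.6 283.3] rect [510.3 283.6] [125.8 179.5] 80.8
dish 0.62 px [303.8 233.9] mean [452.4 -77.3] rect [450.8 -76.6] [115.8 116.9] 0.3
weight_big 0.74 px [303.8 234.3] mean [451.2 -75.8] rect [449.5 -75.1] [111.8 115.6] 0.3
weight_small 0.37 px [268.8 211.9] mean [517.1  27.8] rect [516.8  28.6] [23.8 20.9] 0.1
weight_small 0.15 px [183.6 213.7] mean [510.4 281.8] rect [512.2 281.9] [129.4 185.4] 81.5
chip1 0.52 px [220.9 235.5] mean [446.8 168.4] rect [446.9 166.5] [20.3 20.5] 0.8
chip1 0.45 px [224.  203.6] mean [540.1 160.4] rect [539.9 160.6] [27.8 27.6] 64.0
scraper 0.66 px [387.1 217. ] mean [ 502.9 -315. ] rect [ 502.8 -315.3] [110.9  33. ] 76.8
scraper 0.55 px [379.4 264.9] mean [ 365.6 -289. ] rect [ 365.7 -290.8] [107.4  27.8] 75.7
mat 0.86 px [378.2 217.5] mean [ 502.8 -307.3] rect [ 505.1 -314.4] [131.1  92.7] 77.3
tip_box 0.91 px [249.3 131.7] mean [757.9  87.2] rect [758.2  87.5] [129.2  87.7] 8.6
bottle 0.59 px [311.  127.6] mean [756.8 -90.6] rect [757.2 -90.6] [63.2 72.6] 45.3
pen_jar 0.7 px [359.3 143. ] mean [ 716.9 -233.6] rect [ 717.4 -232.2] [71.8 97.3] 26.8
carton 0.6 px [110.3 198.6] mean [553.4 496.6] rect [554. 497.] [136.4 147.7] 10.9
[[581.78379909 202.0074708 ]
 [543.59864191 -30.16659433]
 [380.95766382  -6.16767511]
 [414.88384092 227.8775672 ]]
[[ 558.62003858 -263.2559146 ]
 [ 532.3762193  -385.64299266]
 [ 447.21088926 -366.87726894]
 [ 473.04264164 -244.23859597]]
{'K': array([[315.4636299 ,   0.        , 257.69492783],
       [  0.        , 315.4636299 , 189.44315561],
       [  0.        ,   0.        ,   1.        ]]), 'position': array([ 224.34962767, -536.19683811,  383.82188854]), 'attitude': array([-1.60549832e+01,  1.46168533e-03, -7.53308951e+01])} [-1.79999758e+02 -2.82480177e-04  1.46561449e+01]
```

Run:
```python
from h import *
bot.goto([475,75,200],[180,0,80.7])
p=bot.camera_params("wrist"); im=bot.camera("wrist"); cv2.imwrite("pics/w0.png",cv2.resize(im,(800,600),interpolation=cv2.INTER_CUBIC)); np.save("w0.npy",p,allow_pickle=True)
for t,z in [("plate",49),("dish",24),("weight_big",75),("weight_small",75),("chip1",51)]: seg(t,"wrist",z,p)
print(bot.state()["time"],bot.state()["joint_positions"])
```

```text
plate 0.71 px [258.4 133.1] mean [484.4 119.8] rect [482.3 102.1] [241.  173.6] 80.7
dish 0.71 px [259.2 281.8] mean [454.5 -68.5] rect [454.2 -69.2] [ 85.7 118.2] 80.6
weight_big 0.72 px [304.2 150. ] mean [525.8  99.2] rect [525.6  99.1] [24.2 30.8] 37.1
weight_small 0.95 px [302.5 214.1] mean [516.   34.1] rect [516.2  33.8] [20.9 34.2] 7.3
chip1 0.95 px [214.2  88.3] mean [448.4 170.3] rect [447.8 166.2] [25.6 29.5] 80.6
chip1 0.77 px [222.5 144.5] mean [445.8 114.4] rect [446.9 114.8] [33.2 32.6] 32.0
chip1 0.56 px [218.4 211. ] mean [427.1  43.3] rect [427.2  43.2] [30.5 29.8] 79.4
4.375 [-1.39369168e+00  5.04126724e-01  1.01490831e+02 -6.59680845e-05
  7.80097007e+01  7.94739901e+00]
```

View pics/w0.png

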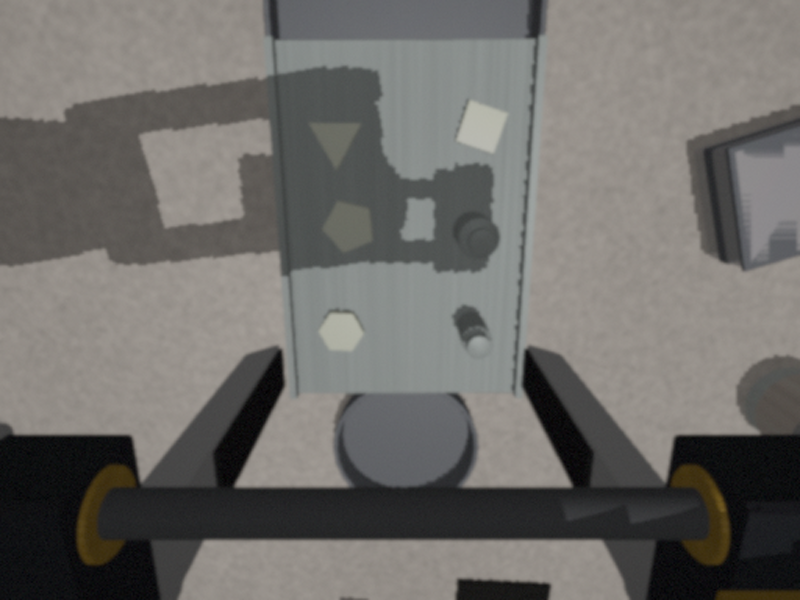

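The wrist picture (800x600) shows the plate between (272,38) and (523,393). The big weight's knob is at (482,238) and the small one's at (478,346). The chips are at (337,140), (348,226), (341,331) and (483,125), all clear of both weights.

Run:
```python
from h import *
p=np.load("w0.npy",allow_pickle=True).item(); s=1.5625
f=lambda a,z:unproj(np.array(a)/s,p,z).round(1)
print("knobs",f([(482,238)],93),f([(478,346)],89))
print("bodytop",f([(477,234)],81))
print("small base",f([(464,313)],45))
print("corners",f([(287,395),(525,395),(546,38),(267,38)],50), f([(287,395),(525,395),(546,38),(267,38)],50).mean(0))
print("chips",f([(337,140),(348,226),(341,331),(483,125)],51))
C=np.array([481,101]);a=np.radians(80.7);u=np.array([np.cos(a),np.sin(a)]);v=np.array([u[1],-u[0]])
for n,x in [("k",f([(482,238),(478,346)],92)),("c",f([(337,140),(348,226),(341,331),(483,125)],51))]: print(n,(x-C)@np.c_[v,u])
```

```text
knobs [[527.2  99.7]] [[517.1  31.4]]
bodytop [[526.1 100.4]]
small base [[514.6  39.4]]
corners [[377.6  -0.6]
 [550.4 -29.1]
 [585.4 205.9]
 [419.5 233.2]] [483.225 102.35 ]
chips [[449.6 168.8]
 [446.  114.2]
 [426.8  42.3]
 [541.9 162.7]]
k [[ 45.91766502   6.10065891]
 [ 46.36697563 -61.61682864]]
c [[-41.94400857  61.83445759]
 [-36.67312051   7.37036172]
 [-44.00143553 -66.68735766]
 [ 50.12855737  70.73067041]]
```

```bash
cat >> h.py <<'E'
C=np.array([482,101.5]);a0=np.radians(80.7);U=np.array([np.cos(a0),np.sin(a0)]);V=np.array([U[1],-U[0]])
W=lambda x,y:C+x*V+y*U
E
python3 - <<'E'
from h import *
rot=[180,0,80.7]
def pp(src,dst,op,zg):
    bot.gripper_to(op,20)
    bot.goto([*src,110],rot)
    bot.line_to([*src,zg],150)
    bot.gripper_to(5,25); s=bot.state(); print("grip",s["grip_width"],s["gripper_force"])
    bot.line_to([*src,zg+70],250)
    bot.line_to([*dst,zg+70],250)
    bot.line_to([*dst,zg-38],200)
    print(bot.line_to([*dst,zg-43],30,contact_N=3),bot.state()["ee_pos"])
    bot.gripper_to(op+4)
    bot.line_to([*dst,zg+40],250)
pp(np.array([516.7,32]),W(0,-201),32,51)
print(bot.state()["time"])
pp(np.array([526.5,99.7]),W(0,-160),37,52)
bot.line_to([455,-60,200],300)
p=bot.camera_params("wrist"); im=bot.camera("wrist"); cv2.imwrite("pics/w1.png",cv2.resize(im,(800,600),interpolation=cv2.INTER_CUBIC))
print(bot.state()["time"])
E
```

```text
grip 19.289755907250004 25.004037347389385
True [451.0580647  -96.77286407  10.12333527]
9.8583
grip 25.672209647512524 25.001850790868048
True [457.85285188 -56.27959852  11.05655666]
15.4917
```

View pics/w1.png

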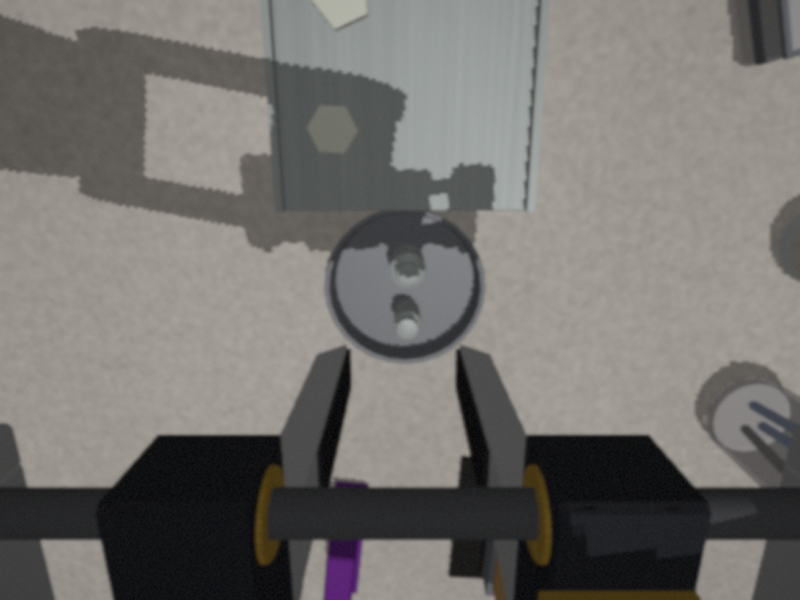

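Both weights stand upright in the dish, at (408,265) and (406,322). Next I look at the scraper from close by.

Run:
```python
from h import *
bot.gripper_to(60)
bot.goto([490,-360,230],[180,0,77])
p=bot.camera_params("wrist"); im=bot.camera("wrist"); np.save("w2.npy",p,allow_pickle=True)
seg("scraper","wrist",60,p); seg("mat","wrist",4,p)
cv2.imwrite("pics/w2.png",cv2.resize(im,(800,600),interpolation=cv2.INTER_CUBIC))
print(bot.state()["time"])
```

```text
scraper 0.98 px [262.5 133.3] mean [ 506.  -316.8] rect [ 505.3 -319.7] [92.2 27.2] 77.1
scraper 0.66 px [140.9 141.7] mean [ 373.4 -295.8] rect [ 372.3 -297.5] [94.6 49.9] 74.0
mat 0.64 px [260.9 118. ] mean [ 507.6 -303.6] rect [ 506.1 -312.5] [128.8  89.8] 77.2
17.3167
```

View pics/w2.png

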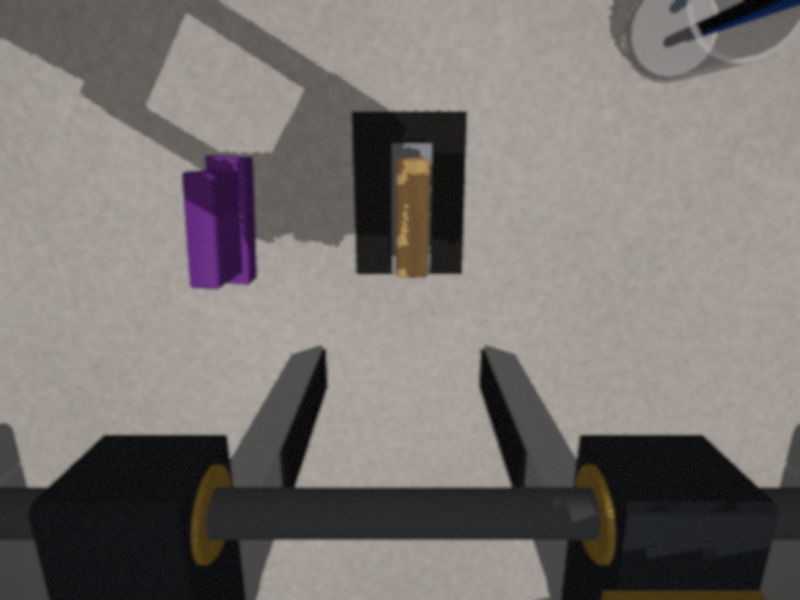

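The picture shows the wooden scraper on the black mat at (412,215), standing clear. The purple look-alike is at (222,220).

Run:
```python
from h import *
p=np.load("w2.npy",allow_pickle=True).item(); s=1.5625
e=unproj(np.array([(413,158),(413,180),(412.5,276)])/s,p,82); print(e, np.linalg.norm(e[0]-e[2]),np.linalg.norm(e[1]-e[2]))
print(unproj(np.array([(411,143)])/s,p,28))
m=unproj(np.array([(352,112),(466,112),(462,273),(357,273)])/s,p,4); print(m.mean(0),m)
for q in [(504.7,-313),(505.5,-315)]:
  t=np.radians(77.2);w=np.array([np.cos(t),np.sin(t)]); print(proj([[*(q+40*w),82],[*(q-40*w),82],[*(q+50*w),28],[*(q-50*w),28]],p)*s)
```

```text
[[ 514.89675158 -283.9132377 ]
 [ 511.9170596  -297.25080714]
 [ 497.70067219 -359.32466025]] 77.34718997680342 63.68099332688159
[[ 516.75953277 -273.76749202]]
[ 506.92756349 -312.90652731] [[ 477.93075941 -240.90487649]
 [ 563.56542199 -260.55869639]
 [ 536.18993076 -384.96639649]
 [ 450.02414179 -365.19613988]]
[[407.51823452 142.60973725]
 [407.45443917 266.35090822]
 [406.83900569 130.03595047]
 [406.81870436 263.83139873]]
[[409.44862428 145.53732177]
 [409.25751961 268.90463223]
 [408.5076663  132.58219067]
 [408.36908352 266.02925031]]
```

```bash
cat >> h.py <<'E'
def sweep(x,y0,y1,dz=41,v=90):
    rot=[180,0,170.7]
    bot.goto([*W(x,y0),45+dz+50],rot)
    bot.line_to([*W(x,y0),45+dz+4],150)
    c=bot.line_to([*W(x,y0),45+dz-5],20,contact_N=4); z=bot.state()["ee_pos"][2]; print("touch",c,z)
    bot.line_to([*W(x,y0),z+0.8],30)
    bot.line_to([*W(x,y1),z+0.8],v)
    print("force",np.round(bot.state()["contact_force"],1),bot.state()["grip_width"])
    bot.line_to([*W(x,y1),z+60],250)
E
python3 - <<'E'
from h import *
q=[506.2,-322]
bot.goto([*q,110],[180,0,77.2]); bot.line_to([*q,45],150)
bot.gripper_to(5,55); s=bot.state(); print(s["grip_width"],s["gripper_force"])
bot.line_to([*q,190],250)
sweep(-26,-105,112)
p=bot.camera_params("wrist"); im=bot.camera("wrist"); np.save("w3.npy",p,allow_pickle=True)
cv2.imwrite("pics/w3.png",cv2.resize(im,(800,600),interpolation=cv2.INTER_CUBIC))
print(bot.state()["time"])
E
```

```text
21.57527945930848 55.00050365924835
touch True 86.10178738452578
force [-0.7 -0.7 -2.3] 21.80297223442263
25.2
```

View pics/w3.png

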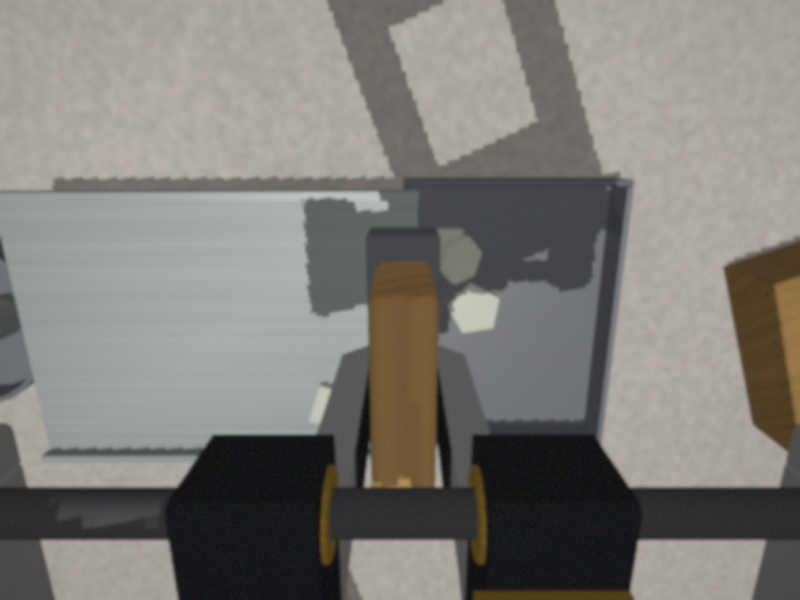

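Lane one is clear. Chips show in the tray at (460,257) and (475,310), and the square one is still on the plate at (320,402). Next is the second lane.

Run:
```python
from h import *
sweep(26,-60,112)
bot.goto([*W(30,60),230],[180,0,170.7])
bot.goto([*W(60,100),260],[180,0,170.7])
p=bot.camera_params("wrist"); im=bot.camera("wrist")
cv2.imwrite("pics/w4.png",cv2.resize(im,(800,600),interpolation=cv2.INTER_CUBIC))
print(bot.state()["time"])
```

```text
touch True 86.12608267934336
force [-0.3  0.4 -2.5] 21.798513466959086
30.3167
```

View pics/w4.png

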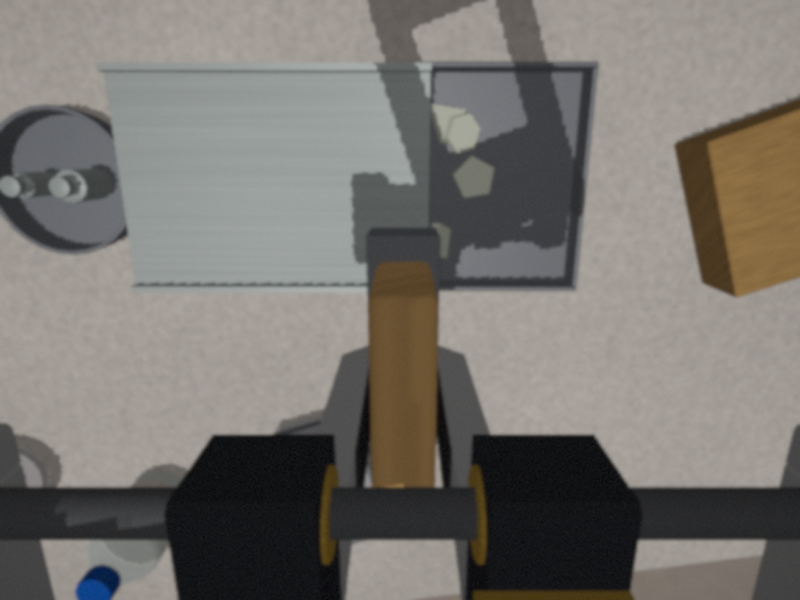

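The plate is clear and all four chips are in the tray, at (445,120), (463,132), (475,177) and (440,240). The weights are upright. Now I put the scraper back.

Run:
```python
from h import *
q=[506.5,-316]
bot.goto([*q,150],[180,0,77.2]); bot.line_to([*q,50],150)
print(bot.line_to([*q,41],20,contact_N=4),bot.state()["ee_pos"])
bot.gripper_to(60,20); bot.line_to([*q,150],200)
bot.goto([400,-60,330],[180,0,77.2]); bot.goto([330,-120,330],[180,0,77.2])
for c in("scene","wrist"): cv2.imwrite(f"pics/{c}9.png",bot.camera(c))
a=cv2.imread("pics/scene9.png");cv2.imwrite("pics/s9.png",cv2.resize(a[50:290,130:450],(800,600),interpolation=cv2.INTER_CUBIC))
print(bot.state()["time"])
```

```text
True [ 507.52824493 -316.98968804   45.06066011]
36.6417
```

View pics/s9.png

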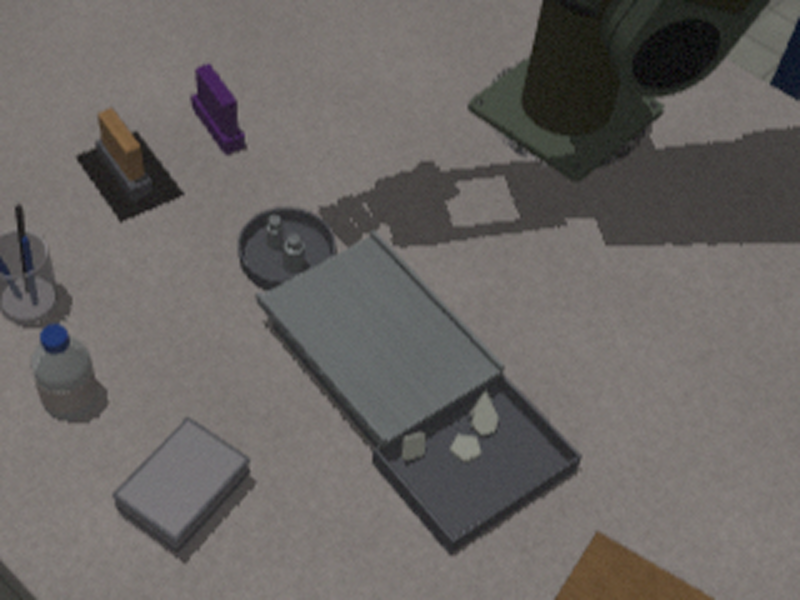

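The scraper stands on the mat at (122,150), the weights stand in the dish at (275,225) and (293,245), and the chips are in the tray at (413,445), (465,447) and (485,412, two overlapping). The bystanders are unmoved.

```bash
python3 -c "
from plant import bot
print(bot.finish_job())"
```

```text
the job is handed in; nothing more can be done
None
```

I handed the job in at about 37 s: both weights stand upright in the dish, all four chips are in the waste tray, and the scraper is back upright on its mat and released; no verdict was returned.

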